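Clamp a vial rack on a shaker deck with a quarter-turn T-bolt

ROBOT

A 7-joint arm with a two-finger parallel gripper is mounted at the origin on a cart in front of the work surface, level with it; the furniture and walls round the work are solid. World frame = base frame: x ahead of the robot, y to its left, z up, the work surface at z = 0. Lengths are in m, angles in rad, forces in N, time in s.
With the tool pointing down it reaches from about 0.425 to 0.875 m from the base axis. Payload 4.7 kg.
Tool frame: the origin (TCP) lies midway between the tips of the shut fingers; the grasp point (between the pads) lies 19 mm behind it; z points along the fingers, y is the line along which they close (so a half turn about z gives the same grasp; the last joint's range is limited). The gripper opens to 87 mm and grips with 3 to 60 N. Pads are 19 mm wide; open, the fingers measure 117 mm over their backs; the gripper's body (75 mm by 190 mm) begins 51 mm behind the grasp point.
Start: joints at [-1.152, 0.321, -0.07, 1.45, 0.023, 1.371, -0.057], TCP at [0.256, 0.597, 0.223] pointing down, gripper open.
Joint ranges: [-2.86, 2.86], [-0.3, 2.09], [-1.38, 1.24], [0.06, 2.45], [-1.56, 4.7], [0.09, 2.05], [-2.69, 2.69]. Speed limits (rad/s): [2.57, 2.57, 3.14, 3.14, 3.14, 3.14, 3.14].

INTERFACE

Orientations are given as a rotation vector (axis times angle).
In Python, from bench import ctrl gives the robot as it stands. The module is installed in compiled form; this text tells all that it offers.
- The arm moves only by the shell command python3 -m handwheel 'ROWS' [FORCE]. ROWS is JSON, a list of rows, each a list of 7 numbers: the finger opening in m, from 0 to 0.087, then the shift along the tool's x, y, z in m, then the turn, a rotation vector about the tool's x, y, z in degrees. A call has 1 to 12 rows; each row shifts and turns the commanded pose from where the row before left it, along the tool's axes as they then stand; what a row does not reach is not made up. A row lasts 1/8 s, in which the tool goes at most 62.5 mm and 10.7 degrees, less where a joint would pass 70% of its speed; a pose out of reach is approached as far as the arm can. A call is refused whole if a number of a shift passes 0.0625 or a number of a turn 10.7, either way. A call with a gripper value outside its range is refused whole. The fingers move at their own pace and stop on an object; FORCE is the grip in N (left out, the last holds). Time passes only in rows, so rows that do not move let the fingers close. It gives the time, the measured TCP pose, the force, the opening and the grip force at its end, in the units of the state.
- ctrl.get_state(): the state, without advancing time (a new reading comes with each control period).
- ctrl.get_image(name): name is "scene" or "side" or "wrist"; returns (picture, depth): 480x640x3 uint8, blue, green, red; 480x640 float32, m along the optical axis (not along the pixel's ray), 0 where there is no reading.
- ctrl.camera_info(name): a dict with "intrinsics" (3x3 intrinsics, pixels), "D" ([k1, k2, p1, p2, k3] as OpenCV has them; the pictures are not rectified), "R" (3x3) and "t" (3): a world point X has camera coordinates R X + t. Camera axes: x right, y down, z forward; pixel columns grow to the right and rows downward; lengths in m; the calibration is good to about 2 mm. A picture is of the moment at which its call begins: read the wrist's pose just before it. camera_info takes no time and is no camera call; for the wrist camera it gives the pose at the moment of the call.
- ctrl.close_job(): hands the job in; it is judged then, once.
The state is a dict: "time": time; "joint_positions": joint angles; "qd": joint speeds; "joint_torque": joint torques, N m; "position": TCP position; "tool_rot": TCP orientation; "ft_force": force on the tool from outside, world axes, zero at the start; "torque": the same for the moment, N m; "grip_width": opening from 0.0 (shut) to 1.0 (fully open); "grip_force": force on a finger pad.
Only numpy, scipy, OpenCV 4.12 (cv2) and the standard library are available. Lean on these libraries where they do the work, as an engineer would, in place of code of your own. Each camera call takes 0.05 s, during which the arm holds its last target. There are 200 camera calls.

TASK

Clamp the vial rack on the shaker deck so that it cannot rattle. Lift the T-bolt clamp out of its parking block, drop its head lengthwise into the deck's slot on the free side of the rack, slide it along so that it pushes the rack square against the end bar until the bar's sprung jaw has given about 3 mm (not bottomed), and lock it there: press it down, turn it a quarter turn and let it spring up under the slot's lips, then leave it. Push gently (not over about 20 N on the rack), keep the rack and its vials standing, and leave the timer, the pen, the loose vial and the loose cap where they are.

Things in the scene. Friction and masses are not known exactly. Their poses are not given: they have to be found in the camera images.
- shaker: low orbital shaker, white housing under an aluminium deck, fixed to the bench. Origin: centre of its underside, z up. Deck 176 mm along its x, 240 mm along its y, top 85 mm above the origin. A steel end bar (168 mm wide, 30 mm high) is screwed across the deck's +y part, slightly elsewhere each time; the rack stands on its -y side
- slot (a point): point on the deck top at the deck's centre, axes as the shaker's. The T-slot runs through it along y, open at both ends: opening 12 mm wide, lips 5 mm thick, under them a chamber 28 mm wide and 13 mm high. The free stretch of slot where the clamp can be dropped in, clear of the rack, is about y = -105 to -65 mm from here
- clamp: quarter-turn T-bolt clamp, 100 mm tall, upright, 0.14 kg. Origin: centre of the underside of its T head; z up the bolt; x along the head's long side and the wing grip. Head 22 (x) x 10 (y) x 6 mm, its lowest 2.5 mm narrowed to 19 x 6.5. Dropped in the slot, the origin is 7 mm below the deck top; locked (head crosswise, drawn up under the lips) 11 mm below
- clamp_grip (a point): middle of the clamp's wing grip, 84 mm above the clamp's origin. The wing is black plastic, 34 mm (clamp x) by 12 mm (clamp y), from z = 68 to 100 mm over the origin; under it a 19 mm round boss down to z = 61, then the bolt. Grip it across its 12 mm, fingertips above the rack's top (48 mm over the deck) so that they pass over the rack when turned
- clamp_sleeve (a joint): travel (m) of the steel sleeve on the clamp's bolt, 0 at rest. Sleeve 29 mm in diameter, z = 7 to 36 mm over the clamp's origin at rest; it stands on the deck, and its side pushes the rack. Pressing the bolt down through it takes 10 N to start, then 0.9 N/mm. At 0.004 the head is just under the lips, at 0.011 on the slot floor; 0.0075 (17 N) is good for turning; locked it reads 0.004
- stand: parking block for the clamp: a 50 x 60 mm offcut of the same T-slot profile on a rubber foot, fixed to the bench, top 60 mm above its origin (centre of the underside), slot along its y. The clamp stands in it unlocked, wing along the slot, sleeve on the top; it lifts straight out. A hand press, its lever up to 0.4 m tall, stands on the bench to the right of it (-y): come from above
- rack: blue eight-place vial rack, loose on the deck over the slot, 72 mm along its x over the walls (roughly along shaker y), 137 mm along its y (across the slot), 48 mm high, 0.25 to 0.45 kg with its vials. Origin: centre of its underside. Three capped vials stand snugly in its row next to the end bar, 88 mm tall over the deck; the row next to the clamp is empty. 15 to 50 mm short of the jaw
- jaw (a joint): travel (m) of the spring-backed jaw plate (132 mm wide, 26 mm high) on the end bar's side that faces the rack: 0 free, grows towards shaker +y as the rack is pushed against it; 1.4 N to start it, then 1.8 N per mm, bottomed at 0.0075. Sliding the rack over the deck takes another 1.5 to 3 N
- timer: bystander: flat white lab timer 64 x 64 x 19 mm, origin at the centre of its underside
- loose_vial: bystander: single capped vial, 29 mm across, 81 mm tall, standing on the bench; origin at the centre of its underside
- loose_cap: bystander: white screw cap, 29 mm across, 14 mm high; origin at the centre of its underside
- pen: bystander: marker pen 135 x 17 x 16 mm lying along its y; origin at the centre of its underside
Mind the look-alikes: they are no part of the job. What is shaped like the clamp but brown or turquoise is not meant.

How it is judged:
On the way, in this order (a step that is already met when the one before it is completed fails the run):
1. the clamp's head is down in the deck's slot, lengthwise, with the jaw still free (x of clamp in the frame of shaker between -0.003 and 0.003 m and z of clamp in the frame of shaker between 0.06 and 0.082 m and y of clamp in the frame of shaker above -0.12 m and angle between the x axis of clamp and the y axis of shaker, either way round below 0.3 rad and value of joint jaw below 0.001 m), for 0.1 s.
2. the clamp, its head in the slot, pushes the rack into the sprung jaw (x of clamp in the frame of shaker between -0.003 and 0.003 m and z of clamp in the frame of shaker below 0.082 m and value of joint jaw above 0.0015 m and contact force between clamp and rack above 1 N), for 0.1 s.
At the end, for the whole second after the job is handed in: Clamp upright in the slot (3 mm), head crosswise (15 deg) and up under the lips (origin 8.5 to 13.5 mm below deck top), sleeve pressing the rack; rack flat on the deck, square (4 deg), holding the jaw in by 1.5 to 5 mm; both released and at rest (x of clamp in the frame of shaker between -0.003 and 0.003 m and angle between the x axis of clamp and the x axis of shaker, either way round below 0.26 rad and z of clamp in the frame of shaker between 0.0715 and 0.0765 m and angle between clamp's own z axis and vertical below 0.1 rad and value of joint jaw between 0.0015 and 0.005 m and contact force between clamp and rack above 1 N and angle between the y axis of rack and the x axis of shaker, either way round below 0.07 rad and z of rack in the frame of shaker between 0.083 and 0.088 m and angle between rack's own z axis and vertical below 0.05 rad and linear speed of each of clamp, rack below 0.02 m/s); the robot touches nothing.
It fails at once if the clamp presses on the rack with more than 20 N (contact force between clamp and rack above 20 N).
It fails at once if the rack is tipped over 0.2 rad or lifted off the deck (angle between rack's own z axis and vertical above 0.2 rad or z of rack in the frame of shaker above 0.1 m).
It fails at once if the timer, pen, loose vial or loose cap is moved by more than 20 mm (distance of any of timer, loose_vial, loose_cap, pen from where it was at the start of the episode above 0.02 m).
It also fails if it takes over 64 s, if anything falls off the work surface, if the arm or the gripper's body presses on something with over 40 N, if the wrist force passes 120 N, or if a joint passes its speed limit or range.

## Working session

There is one attempt and no reset: what is moved stays moved. The work goes in short steps, Python scripts to look and compute and a shell command to move; the robot and the scene stay as the last step left them, time stands still between calls to the robot, and variables do not carry over. Pictures are saved under pics/ and viewed, at most 13 in all, crops included, and the job is handed in when it is done.

```bash
mkdir -p pics
cat > h.py <<'E'
import numpy as np, cv2, pickle
from scipy.spatial.transform import Rotation as Rn
def shot(ctrl,name,tag):
    i=ctrl.camera_info(name); im,d=ctrl.get_image(name)
    cv2.imwrite(f'pics/{tag}.png',im); pickle.dump((im,d,i),open(f'{tag}.pkl','wb')); return im,d,i
def load(tag): return pickle.load(open(f'{tag}.pkl','rb'))
def ray(i,px):
    K=np.array(i['intrinsics'],float);D=np.array(i['D'],float);R=np.array(i['R']);t=np.array(i['t'])
    u=cv2.undistortPoints(np.array(px,float).reshape(-1,1,2),K,D)[:,0]
    d=np.c_[u,np.ones(len(u))]@R
    return -R.T@t,d
def onplane(i,px,z):
    c,d=ray(i,px); return c+d*((z-c[2])/d[:,2])[:,None]
def cloud(d,i):
    H,W=d.shape; g=np.stack(np.meshgrid(np.arange(W),np.arange(H)),-1).reshape(-1,2)
    c,r=ray(i,g); return (c+r*d.reshape(-1,1)).reshape(H,W,3)
def proj(i,X):
    return cv2.projectPoints(np.array(X,float).reshape(-1,3),cv2.Rodrigues(np.array(i['R']))[0],np.array(i['t']),np.array(i['intrinsics']),np.array(i['D']))[0][:,0]
E
python3 - <<'E'
from bench import ctrl
from h import *
for n in ['scene','side','wrist']:
    im,d,i=shot(ctrl,n,n+'0')
    print(n,np.round(-np.array(i['R']).T@i['t'],3),np.round(np.array(i['R'])[2],2),i['intrinsics'][0][0],(d>0).mean())
s=ctrl.get_state();print(s['time'],s['position'],s['tool_rot'],s['grip_width'])
E
```

```text
scene [ 0.01  -0.756  0.488] [ 0.56  0.73 -0.4 ] 527.8521467636548 0.995888671875
side [ 0.279 -0.748  0.582] [ 0.3   0.77 -0.57] 462.5502472572408 0.9959993489583333
wrist [0.19  0.625 0.384] [ 0.24 -0.1  -0.96] 343.74450360367905 0.985703125
0.15 [0.25588071 0.59706848 0.22171833] [-6.31502356e-01 -3.07728535e+00  2.29040590e-03] 0.9985474792173817
```

View pics/scene0.png

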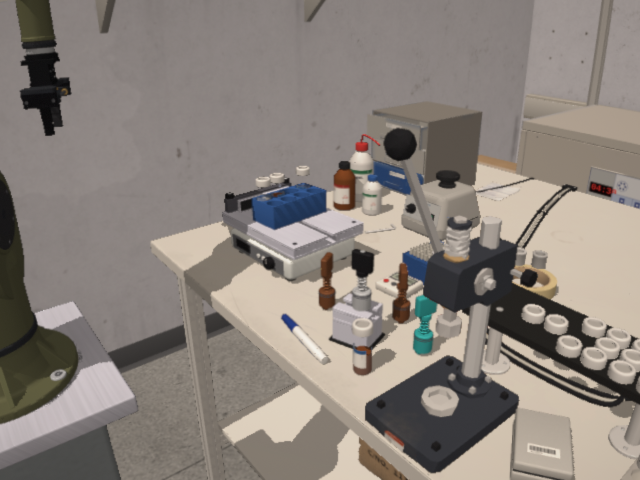

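View pics/side0.png

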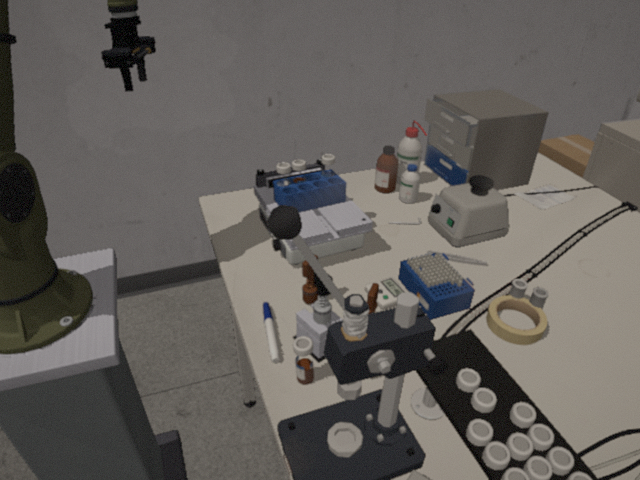

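Scene: the black-winged clamp stands on the grey parking block at (362,275). Look-alikes are brown (327,280), brown (402,292) and turquoise (425,325). By the description (black wing, in the block) I choose (362,275). The shaker is at (300,220) and the rack at (290,205). In the side view the press hides the clamp.

Run:
```python
from h import *
im,d,i=load('scene0'); P=cloud(d,i)
for n,(u,v) in dict(wing=(362,262),sleeve=(362,297),standtop=(345,312),turq=(424,305),brownL=(327,268),brownR=(402,275),timer=(400,283),vial=(362,330),pen=(305,338),deckL=(280,235),deckR=(330,222),rack=(290,200),press=(470,265),ball=(400,145),slotfront=(322,238)).items(): print(n,np.round(P[v,u],3))
cv2.imwrite('pics/crop0.png',cv2.resize(im[150:390,210:470],None,fx=2.5,fy=2.5,interpolation=cv2.INTER_CUBIC)[:600])
```

```text
wing [ 0.472 -0.258  0.14 ]
sleeve [ 0.47  -0.263  0.085]
standtop [ 0.451 -0.247  0.058]
turq [ 0.519 -0.34   0.089]
brownL [ 0.487 -0.16   0.085]
brownR [ 0.55  -0.267  0.096]
timer [ 0.55  -0.263  0.08 ]
vial [ 0.419 -0.319  0.078]
pen [ 0.399 -0.215  0.016]
deckL [ 0.5   -0.004  0.086]
deckR [ 0.611 -0.014  0.086]
rack [0.567 0.058 0.122]
press [ 0.435 -0.466  0.231]
ball [ 0.366 -0.421  0.362]
slotfront [ 0.555 -0.061  0.084]
```

View pics/crop0.png

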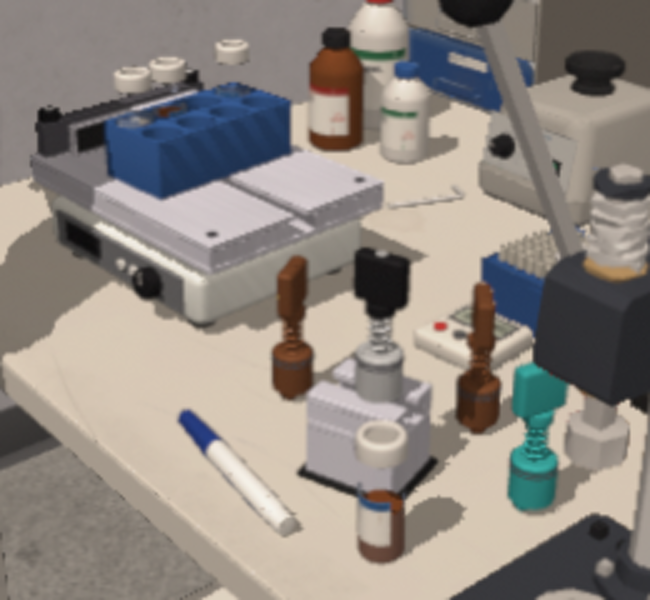

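The crop confirms it: the black wing over a steel sleeve stands in the grey block, near (0.473,-0.265). I'll move above the shaker for a wrist view.

```bash
python3 -m handwheel '[[0.087,-0.042,-0.035,-0.010,0,0,0],[0.087,-0.042,-0.035,-0.010,0,0,0],[0.087,-0.042,-0.035,-0.010,0,0,0],[0.087,-0.042,-0.035,-0.010,0,0,0],[0.087,-0.042,-0.035,-0.010,0,0,0],[0.087,-0.042,-0.035,-0.010,0,0,0],[0.087,-0.042,-0.035,-0.010,0,0,0],[0.087,-0.042,-0.035,-0.010,0,0,0],[0.087,-0.042,-0.035,-0.010,0,0,0],[0.087,-0.042,-0.035,-0.010,0,0,0],[0.087,-0.042,-0.035,-0.010,0,0,0],[0.087,0,0,0,0,0,0]]'
python3 - <<'E'
from bench import ctrl
from h import *
im,d,i=shot(ctrl,'wrist','w1')
s=ctrl.get_state();print(s['time'],s['position'],s['tool_rot'],s['ft_force'],-np.array(i['R']).T@i['t'])
E
```

```text
time: 1.65
position: [0.5306, 0.056, 0.3333]
tool_rot: [0.646, 3.072, -0.002]
ft_force: [-0.4, 1.0, -0.4]
grip_width: 1.0
grip_force: 0.0
1.7 [0.52955796 0.05937232 0.33267446] [ 6.38862796e-01  3.07565959e+00 -3.99882086e-05] [-0.37013687  0.40685021  0.48344552] [0.4643226  0.0849155  0.49544148]
```

View pics/w1.png

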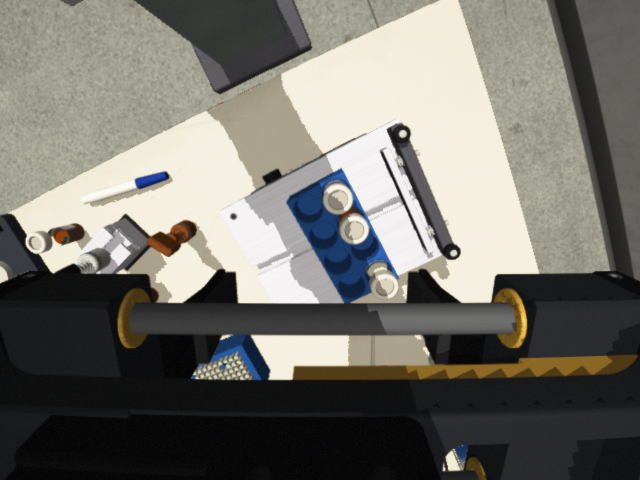

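The wrist view shows the deck with its slot running from (265,268) to (400,203). The rack is blue at (345,235) with its vials on the bar side, and the end bar runs (395,130)-(450,250). The parking block is at (110,250).

Run:
```python
from h import *
im,d,i=load('w1'); P=cloud(d,i); X,Y,Z=P[...,0],P[...,1],P[...,2]
near=(X>.4)&(X<.75)&(Y>-.15)&(Y<.3)&(d>0)
rows=np.arange(480)[:,None]<272
near&=rows
hsv=cv2.cvtColor(im,cv2.COLOR_BGR2HSV)
print('deck z',np.median(Z[near&(abs(Z-.085)<.01)&(hsv[...,1]<40)]))
deck=near&(abs(Z-.086)<.006)&(hsv[...,1]<60)
m=cv2.morphologyEx(deck.astype(np.uint8),cv2.MORPH_OPEN,np.ones((3,3)))
pts=P[m>0][:,:2]; r=cv2.minAreaRect((pts*1000).astype(np.float32)); print('deck rect',r)
blue=near&(hsv[...,0]>100)&(hsv[...,0]<125)&(hsv[...,1]>120)&(abs(Z-.133)<.005)
print('rack top',cv2.minAreaRect((P[blue][:,:2]*1000).astype(np.float32)),np.median(Z[blue]))
# slot: lower points inside the deck
sl=near&(Z<.081)&(Z>.055)
n,l,st,c=cv2.connectedComponentsWithStats(sl.astype(np.uint8))
for k in range(1,n):
    if st[k,4]>25:
        q=P[l==k][:,:2]; print(st[k],np.round(q.mean(0),4),np.round(cv2.fitLine(q.astype(np.float32),2,0,.01,.01).ravel(),3))
bar=near&(abs(Z-.115)<.004)&(hsv[...,2]<130)&(hsv[...,1]<80)
print('bar',cv2.minAreaRect((P[bar][:,:2]*1000).astype(np.float32)))
big=cv2.resize(im[120:300,210:470],None,fx=3,fy=3,interpolation=cv2.INTER_CUBIC)
cv2.imwrite('pics/w1c.png',big)
```

```text
deck z 0.08498928453204052
deck rect ((567.7139282226562, 60.592193603515625), (176.24667358398438, 239.3626708984375), 2.9991211891174316)
rack top ((564.4918823242188, 64.66038513183594), (127.02315521240234, 67.92500305175781), 4.904970169067383) 0.13219314636552743
[409 190   7  10  37] [0.5668 0.1635] [0.998 0.065 0.567 0.163]
[365 195  38  25 352] [0.5676 0.1249] [ 0.063 -0.998  0.568  0.125]
[158 231  23  19 152] [ 0.493  -0.1402] [ 0.885  0.465  0.493 -0.14 ]
[256 240  56  32 506] [ 0.5757 -0.0189] [ 0.051 -0.999  0.576 -0.019]
bar ((558.9793701171875, 122.4793701171875), (156.5538330078125, 106.1695785522461), 3.3292436599731445)
```

View pics/w1c.png

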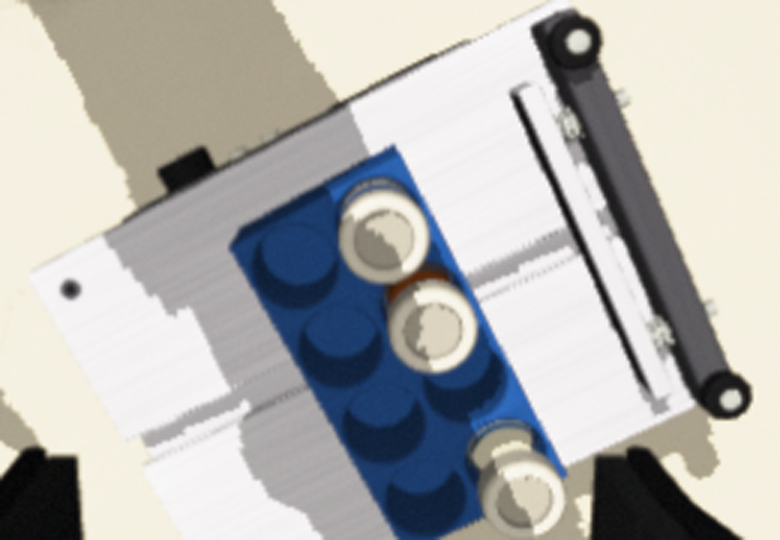

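Run:
```python
from h import *
from bench import ctrl
im,d,i=load('w1'); P=cloud(d,i); X,Y,Z=P[...,0],P[...,1],P[...,2]
hsv=cv2.cvtColor(im,cv2.COLOR_BGR2HSV)
m=(X>.41)&(X<.53)&(Y>-.31)&(Y<-.2)&(abs(Z-.06)<.006)&(hsv[...,1]<60)
print('stand',m.sum(),cv2.minAreaRect((P[m][:,:2]*1000).astype(np.float32)))
im2,d2,i2=load('scene0');P2=cloud(d2,i2);h2=cv2.cvtColor(im2,cv2.COLOR_BGR2HSV)
m=(abs(P2[...,0]-.473)<.04)&(abs(P2[...,1]+.262)<.04)&(P2[...,2]>.122)&(P2[...,2]<.16)&(h2[...,2]<70)
q=P2[m];print('wing',m.sum(),q.mean(0),q.min(0),q.max(0),cv2.fitLine(q[:,:2].astype(np.float32),2,0,.01,.01).ravel())
# jaw face: light plate top z about .111
s=ctrl.get_state();print('q',np.round(s['joint_positions'],3),s['position'])
R=Rn.from_rotvec(s['tool_rot']).as_matrix();print(R.round(3))
c,dd=ray(i,[[320,170]]);print('view dir in tool',R.T@dd[0],'cam in tool',R.T@(c-s['position']))
# press / lever points
m=(P2[...,1]<-.33)&(P2[...,1]>-.6)&(P2[...,0]<.65)&(P2[...,2]>.12)
for zz in (.13,.17,.21,.25,.3,.35):
    k=m&(abs(P2[...,2]-zz)<.02); q=P2[k]; print(zz,len(q), q.min(0).round(3) if len(q) else '',q.max(0).round(3) if len(q) else '')
```

```text
stand 925 ((475.7712707519531, -244.21249389648438), (50.834991455078125, 60.061119079589844), 19.29613494873047)
wing 431 [ 0.47490352 -0.25589413  0.13965547] [ 0.46756599 -0.27081874  0.12234359] [ 0.48601699 -0.23744257  0.15416459] [ 0.35664958 -0.93423826  0.47490352 -0.25589412]
q [-0.566  0.031  0.418  1.573 -0.012  1.54   1.013] [0.52955796 0.05937232 0.33267446]
[[-0.917  0.398  0.   ]
 [ 0.398  0.917 -0.   ]
 [-0.     0.    -1.   ]]
view dir in tool [-0.07669153 -0.00590206  1.01590971] cam in tool [ 0.06996555 -0.0025444  -0.16278685]
0.13 677 [ 0.421 -0.461  0.12 ] [ 0.505 -0.435  0.15 ]
0.17 1287 [ 0.411 -0.497  0.15 ] [ 0.524 -0.423  0.19 ]
0.21 3711 [ 0.411 -0.498  0.19 ] [ 0.527 -0.403  0.23 ]
0.25 2141 [ 0.419 -0.468  0.23 ] [ 0.507 -0.406  0.27 ]
0.3 362 [ 0.393 -0.415  0.28 ] [ 0.424 -0.406  0.32 ]
0.35 845 [ 0.36  -0.427  0.33 ] [ 0.397 -0.398  0.37 ]
```

```bash
python3 -m handwheel '[[0.087,-0.0167,-0.0505,-0.0067,0,0,0],[0.087,-0.0167,-0.0505,-0.0067,0,0,0],[0.087,-0.0167,-0.0505,-0.0067,0,0,0],[0.087,-0.0167,-0.0505,-0.0067,0,0,0],[0.087,-0.0167,-0.0505,-0.0067,0,0,0],[0.087,-0.0167,-0.0505,-0.0067,0,0,0],[0.087,-0.0167,-0.0505,-0.0067,0,0,0],[0.087,0,0,0,0,0,9.4],[0.087,0,0,0,0,0,9.4],[0.087,0,0,0,0,0,9.4],[0.087,0,0,0,0,0,9.4],[0.087,0,0,0,0,0,9.4]]'
python3 -m handwheel '[[0.087,0,0,0,0,0,0],[0.087,0,0,0,0,0,0]]' >/dev/null
cat > look.py <<'E'
from bench import ctrl
from h import *
import sys
im,d,i=shot(ctrl,'wrist',sys.argv[1])
s=ctrl.get_state();R=Rn.from_rotvec(s['tool_rot']).as_matrix()
print('t',round(s['time'],2),'p',s['position'].round(4) if hasattr(s['position'],'round') else s['position'],'yaw_y',np.degrees(np.arctan2(R[1,1],R[0,1])).round(2),'tilt',R[2].round(3),'q',np.round(s['joint_positions'],2))
E
python3 look.py w2
python3 - <<'E'
from h import *
im,d,i=load('w2');P=cloud(d,i);X,Y,Z=P[...,0],P[...,1],P[...,2]
hsv=cv2.cvtColor(im,cv2.COLOR_BGR2HSV)
near=(abs(X-.475)<.06)&(abs(Y+.25)<.06)
m=near&(abs(Z-.153)<.006)&(hsv[...,2]<90)
print('wing',m.sum(),np.median(Z[m]),cv2.minAreaRect((P[m][:,:2]*1000).astype(np.float32)))
m=near&(abs(Z-.06)<.006)&(hsv[...,1]<60)
print('stand',m.sum(),cv2.minAreaRect((P[m][:,:2]*1000).astype(np.float32)))
u=proj(i,[[.475,-.255,.15]])[0].astype(int);print(u)
cv2.imwrite('pics/w2c.png',cv2.resize(im[:300,150:490],None,fx=2,fy=2))
E
```

```text
time: 3.2
position: [0.4982, -0.3072, 0.3787]
tool_rot: [-1.809, -2.567, -0.002]
ft_force: [1.0, -0.3, 0.1]
grip_width: 1.0
grip_force: 0.0
t 3.5 p [ 0.4976 -0.3086  0.3792] yaw_y 20.0 tilt [ 0.001  0.    -1.   ] q [-0.21  0.2   0.87  1.37 -0.15  1.65  0.99]
wing 259 0.15265834640571335 ((478.2063903808594, -251.51780700683594), (11.198724746704102, 31.52239227294922), 19.888694763183594)
stand 999 ((476.2789306640625, -245.46176147460938), (49.12628173828125, 59.570674896240234), 19.44447135925293)
[319 156]
```

View pics/w2c.png

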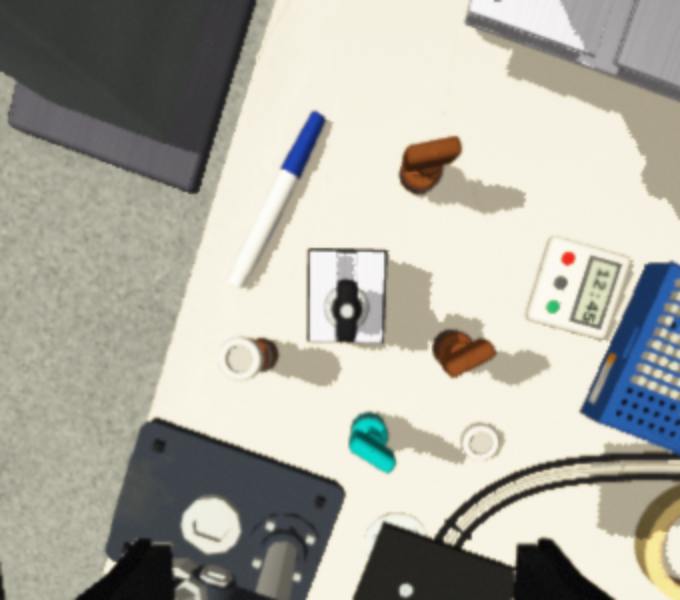

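The crop shows the black wing at (347,310) in the grey block, with the wing along the slot: centre (0.478,-0.2515), yaw about 19.8°. The look-alikes are brown (430,165), brown (465,350) and turquoise (372,440). I'll go above it and down.

```bash
python3 -m handwheel '[[0.05,0.0302,0.0005,0,0,0,0],[0.05,0.0302,0.0005,0,0,0,0],[0.05,0,0,0.045,0,0,0],[0.05,0,0,0.045,0,0,0],[0.05,0,0,0.045,0,0,0],[0.05,0,0,0.045,0,0,0],[0.05,0,0,0,0,0,0]]'
python3 -m handwheel '[[0.05,0,0,0.038,0,0,0],[0.05,0,0,0.038,0,0,0],[0.05,0,0,0,0,0,0],[0.05,0,0,0,0,0,0]]'
python3 - <<'E'
from bench import ctrl
from h import *
im,d,i=shot(ctrl,'scene','s3'); cv2.imwrite('pics/s3c.png',cv2.resize(im[190:350,270:460],None,fx=3.5,fy=3.5,interpolation=cv2.INTER_CUBIC))
E
```

```text
time: 4.38
position: [0.4756, -0.2509, 0.1967]
tool_rot: [-1.801, -2.566, 0.003]
ft_force: [0.6, 0.7, -0.0]
grip_width: 0.575
grip_force: 0.0
time: 4.88
position: [0.4794, -0.253, 0.126]
tool_rot: [1.804, 2.568, 0.001]
ft_force: [-0.2, 0.4, -0.3]
grip_width: 0.576
grip_force: 0.0
```

View pics/s3c.png

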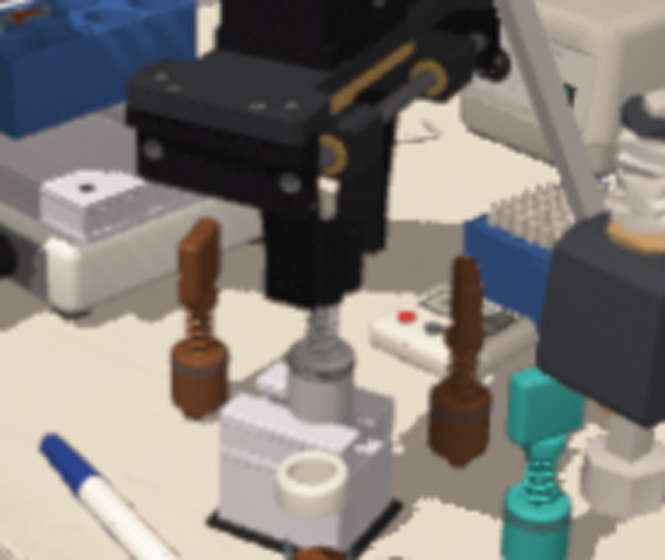

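The fingers straddle the wing at crop (320,240), tips at the wing's underside, clear of the neighbours. Closing.

```bash
python3 -m handwheel '[[0.0,0,0,0,0,0,0],[0,0,0,0,0,0,0],[0,0,0,0,0,0,0],[0,0,0,0,0,0,0],[0,0,0,0,0,0,0]]' 45
python3 -m handwheel '[[0,0,0,-0.01,0,0,0],[0,0,0,-0.02,0,0,0],[0,0,0,-0.02,0,0,0],[0,0,0,-0.03,0,0,0],[0,0,0,-0.04,0,0,0],[0,0,0,0,0,0,0],[0,0,0,0,0,0,0]]'
python3 - <<'E'
from bench import ctrl
from h import *
s=ctrl.get_state();print(s['position'],s['tool_rot'],np.round(s['joint_positions'],2))
im,d,i=shot(ctrl,'scene','s4'); P=cloud(d,i);p=s['position']
hsv=cv2.cvtColor(im,cv2.COLOR_BGR2HSV)
m=(abs(P[...,0]-p[0])<.03)&(abs(P[...,1]-p[1])<.03)&(P[...,2]<p[2])&(P[...,2]>.08)
zs=P[m][:,2]; print('points under tool',m.sum(),zs.min()-p[2])
m2=m&(hsv[...,2]>70)
for z in np.arange(-.075,0,.006):
    k=m2&(abs(P[...,2]-p[2]-z)<.003)
    if k.sum(): v,u=np.nonzero(k); print(round(z,3),k.sum(),u.min(),u.max(),P[k].mean(0).round(4)-p)
E
```

```text
time: 5.55
position: [0.4777, -0.2521, 0.1234]
tool_rot: [-1.806, -2.57, -0.0]
ft_force: [-0.7, -0.3, 0.3]
grip_width: 0.136
grip_force: 44.9
time: 6.42
position: [0.4774, -0.252, 0.2431]
tool_rot: [-1.806, -2.57, -0.0]
ft_force: [0.4, -0.6, -2.6]
grip_width: 0.134
grip_force: 44.9
[ 0.4773769  -0.25199356  0.24307904] [-1.80596530e+00 -2.56971461e+00 -2.54852202e-04] [-0.35  0.08  0.84  1.72 -0.06  1.37  0.85]
points under tool 694 -0.07132492745446536
-0.069 22 355 371 [-0.0007769  -0.00390644 -0.06857904]
-0.063 41 353 372 [-0.0064769  -0.00920644 -0.06187904]
-0.057 79 353 372 [-0.0074769  -0.00810644 -0.05707904]
-0.051 82 353 373 [-0.0068769  -0.00820644 -0.05107904]
-0.045 85 353 373 [-0.0063769  -0.00880644 -0.04497904]
-0.039 82 353 373 [-0.0069769  -0.00870644 -0.03877904]
-0.033 120 353 373 [-0.0030769  -0.00430644 -0.03387904]
-0.027 35 359 368 [-0.0011769  -0.00350644 -0.02747904]
-0.021 33 359 368 [-0.0015769  -0.00380644 -0.02147904]
-0.015 37 359 368 [-0.0022769  -0.00320644 -0.01537904]
-0.009 20 359 370 [-0.0013769  -0.00610644 -0.01007904]
-0.003 5 370 373 [ 0.0029231  -0.01310644 -0.00287904]
```

```bash
python3 -m handwheel '[[0,0.0363,0.0334,0,0,0,0],[0,0.0363,0.0334,0,0,0,0],[0,0.0363,0.0334,0,0,0,0],[0,0.0363,0.0334,0,0,0,0],[0,0.0363,0.0334,0,0,0,0],[0,0,0,0,0,0,8.45],[0,0,0,0,0,0,8.45],[0,0,0,0,0,0,0],[0,0,0,0,0,0,0],[0,0,0,0,0,0,0]]'
python3 look.py w5
python3 - <<'E'
from h import *
from bench import ctrl
c0=np.array([.5677,.0606]);a=np.radians(3.1);ex=np.array([np.cos(a),np.sin(a)]);ey=np.array([-ex[1],ex[0]])
def prof(tag,rows,yr):
    im,d,i=load(tag);P=cloud(d,i);hsv=cv2.cvtColor(im,cv2.COLOR_BGR2HSV)
    L=(P[...,:2]-c0);sx=L@ex;sy=L@ey;Z=P[...,2];ok=(d>0)
    # slot pixel profile: at plane z=.085, sample image along shaker x
    for y in yr:
        xs=np.arange(-.02,.0201,.0005)
        W=np.c_[c0+xs[:,None]*ex+y*ey,np.full(len(xs),.085)]
        px=proj(i,W).astype(np.float32)
        g=cv2.remap(im,px[:,0],px[:,1],cv2.INTER_LINEAR).max(-1).ravel()
        z=cv2.remap(Z.astype(np.float32),px[:,0],px[:,1],cv2.INTER_NEAREST).ravel()
        lo=xs[z<.081]
        print(tag,round(y,3),px[40].round(0),'low x',(lo.min(),lo.max(),len(lo)) if len(lo) else '',' '.join(str(int(v)) for v in g[::4]))
prof('w5',480,[-.06,-.05,-.04,.05,.06,.07]); prof('w1',480,[-.105,-.09,-.08,-.06,-.05,.05,.06]); prof('scene0',480,[-.118,-.11,-.1,-.08,-.06]);prof('side0',480,[-.118,-.11,-.1,-.08])
E
```

```text
time: 7.72
position: [0.5732, -0.0249, 0.2432]
tool_rot: [-2.163, -2.278, 0.0]
ft_force: [-0.3, -0.6, -1.3]
grip_width: 0.135
grip_force: 44.9
t 7.78 p [ 0.5733 -0.0249  0.2433] yaw_y 2.95 tilt [ 0. -0. -1.] q [-0.61  0.17  0.69  1.64 -0.11  1.38  0.14]
w5 -0.06 [321. 194.] low x (np.float64(-0.004999999999999987), np.float64(0.005500000000000022), 22) 247 244 245 244 246 248 247 211 172 175 176 172 177 242 233 236 232 234 234 186 176
w5 -0.05 [321. 183.] low x (np.float64(-0.004999999999999987), np.float64(0.005500000000000022), 22) 176 170 174 171 176 180 178 168 169 173 174 173 172 173 160 176 172 173 178 175 175
w5 -0.04 [321. 173.] low x (np.float64(-0.004999999999999987), np.float64(0.005500000000000022), 22) 178 171 175 172 178 181 179 164 168 174 176 175 172 172 163 177 171 174 177 174 176
w5 0.05 [321.  67.] low x (np.float64(-0.004999999999999987), np.float64(0.006500000000000023), 24) 247 246 245 239 210 170 167 150 170 176 175 169 168 205 241 247 245 245 244 245 245
w5 0.06 [321.  55.] low x (np.float64(-0.004999999999999987), np.float64(0.006500000000000023), 24) 242 240
[... 2556 characters left out ...]
99999999999999), np.float64(0.002000000000000019), 21) 148 145 147 150 148 141 139 145 149 149 139 126 125 139 148 153 155 155 154 150 151
side0 -0.11 [331. 228.] low x (np.float64(-0.00899999999999999), np.float64(0.0035000000000000205), 26) 149 149 149 148 150 151 145 147 151 149 141 125 124 137 149 153 152 154 154 151 154
side0 -0.1 [329. 225.] low x (np.float64(-0.00849999999999999), np.float64(0.0015000000000000187), 21) 147 148 146 149 150 145 136 139 145 147 141 128 127 138 149 155 151 152 152 154 152
side0 -0.08 [324. 220.] low x (np.float64(-0.00849999999999999), np.float64(0.002000000000000019), 22) 152 148 148 148 150 147 139 142 147 147 141 131 129 142 153 152 150 152 150 151 151
```

View pics/w5.png

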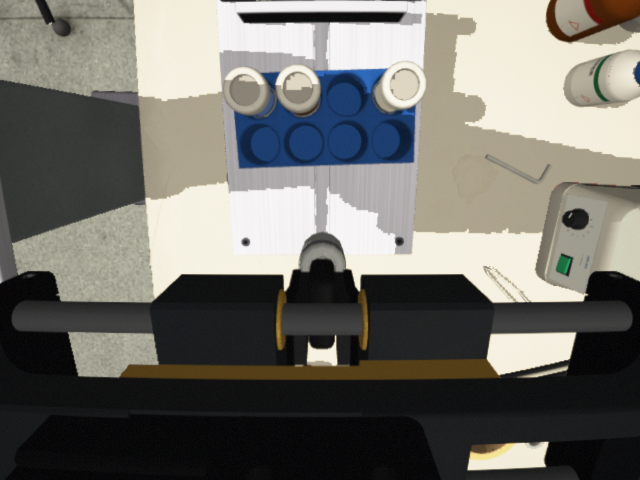

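The view shows the clamp's sleeve at (322,250) almost in line with the slot (u≈321). The rack is at (325,120) and the jaw plate at (320,15). Next I measure the sleeve against the slot in this same picture.

```bash
cat > sl.py <<'E'
from h import *
import sys
c0=np.array([.5677,.0606]);a=np.radians(3.1);ex=np.array([np.cos(a),np.sin(a)]);ey=np.array([-ex[1],ex[0]])
im,d,i=load(sys.argv[1]);P=cloud(d,i);hsv=cv2.cvtColor(im,cv2.COLOR_BGR2HSV)
L=P[...,:2]-c0;sx=L@ex;sy=L@ey;Z=P[...,2]
E
python3 - <<'E'
import sys;sys.argv=['','w5']
exec(open('sl.py').read())
up=(np.arange(480)[:,None]<272)
m=up&(abs(sx)<.03)&(sy<-.05)&(sy>-.11)&(Z>.15)&(Z<.225)&(hsv[...,2]>60)
print('sleeve pts',m.sum())
for z0 in (.18,.185,.19,.195,.2,.205,.21):
    k=m&(abs(Z-z0)<.0025)
    if k.sum()>5: print(z0,k.sum(),'sx',sx[k].min().round(4),sx[k].max().round(4),'sy',sy[k].min().round(4),sy[k].max().round(4))
# slot centre rows
for v in (170,180,185,190,60,50):
    k=(Z[v]<.081)&(abs(sx[v])<.015)&(d[v]>0); print('slot row',v,sx[v][k].min().round(4),sx[v][k].max().round(4))
blue=(hsv[...,0]>100)&(hsv[...,0]<125)&(hsv[...,1]>120)&(abs(Z-.133)<.004)&(abs(sy)<.1)
q=np.c_[sx[blue],sy[blue]]*1000
print('rack',cv2.minAreaRect(q.astype(np.float32)))
for lo in (-60,-30,0,30,60):
    k=abs(q[:,0]-lo)<6; 
    if k.any(): print(lo,q[k,1].min().round(1),q[k,1].max().round(1))
for v in range(2,40,3):
    print(v,sy[v,290].round(4),Z[v,290].round(4),im[v,290], sy[v,350].round(4),Z[v,350].round(4))
E
```

```text
sleeve pts 1183
0.18 25 sx -0.0128 0.0145 sy -0.0827 -0.0708
0.185 76 sx -0.0134 0.0148 sy -0.0834 -0.0711
0.19 73 sx -0.0132 0.0146 sy -0.0828 -0.0711
0.195 80 sx -0.0121 0.0137 sy -0.0807 -0.071
0.2 49 sx -0.0135 0.0126 sy -0.0819 -0.071
0.205 104 sx -0.014 0.015 sy -0.0881 -0.0712
0.21 765 sx -0.0138 0.0148 sy -0.0888 -0.0709
slot row 170 -0.005 0.0057
slot row 180 -0.005 0.0057
slot row 185 -0.0051 0.0057
slot row 190 -0.0051 0.0057
slot row 60 -0.0053 0.0065
slot row 50 -0.0061 0.0065
rack ((2.8301467895507812, 4.359477996826172), (136.3988494873047, 68.2726821899414), 1.658629059791565)
-60 -31.6 9.5
-30 -30.2 36.8
0 -29.6 38.2
30 -28.8 39.0
60 -28.0 11.4
2 0.0911 0.1135 [239 239 241] 0.0914 0.1124
5 0.0887 0.1145 [243 242 244] 0.089 0.1133
8 0.0871 0.1131 [241 241 242] 0.0868 0.1137
11 0.0853 0.1123 [191 189 192] 0.0847 0.1134
14 0.084 0.1097 [ 9 13 11] 0.0839 0.1095
17 0.0847 0.1011 [10 11 10] 0.0852 0.0991
20 0.0849 0.0934 [12 12 12] 0.0848 0.0932
23 0.0852 0.085 [240 240 241] 0.0849 0.0857
26 0.0828 0.0855 [245 244 246] 0.0826 0.0855
29 0.0805 0.0851 [245 245 246] 0.0805 0.0847
32 0.0781 0.0853 [245 244 246] 0.078 0.0851
35 0.0757 0.0857 [245 244 246] 0.076 0.0839
38 0.0737 0.0844 [245 245 246] 0.0731 0.0861
```

The sleeve axis is at sx=+0.5 mm and the slot at +0.4 mm, so they are aligned. The rack needs about 44 mm plus 3 mm, which puts the clamp's final sy near +0.001. Descending.

```bash
python3 -m handwheel '[[0,0,0,0.03,0,0,0],[0,0,0,0.03,0,0,0],[0,0,0,0.02,0,0,0],[0,0,0,0.003,0,0,0],[0,0,0,0,0,0,0],[0,0,0,0,0,0,0]]' | egrep 'posi|ft_'
python3 -m handwheel '[[0,0,0,0.004,0,0,0],[0,0,0,0.003,0,0,0],[0,0,0,0,0,0,0],[0,0,0,0,0,0,0]]' | egrep 'posi|ft_'
python3 -m handwheel '[[0,0,0,0.003,0,0,0],[0,0,0,0.001,0,0,0],[0,0,0,0,0,0,0],[0,0,0,0,0,0,0]]' | egrep 'posi|ft_'
```

```text
position: [0.5742, -0.0249, 0.1617]
ft_force: [0.4, 0.5, -0.9]
position: [0.5734, -0.0248, 0.1535]
ft_force: [0.5, 0.1, -0.2]
position: [0.5734, -0.0248, 0.1495]
ft_force: [-0.7, 0.3, -0.5]
```

```bash
python3 -m handwheel '[[0,0,0,0.001,0,0,0],[0,0.01,0,0,0,0,0],[0,0.01,0,0,0,0,0],[0,0.01,0,0,0,0,0],[0,0.005,0,0,0,0,0],[0,0,0,0,0,0,0],[0,0,0,0,0,0,0]]' | egrep 'posi|ft_'
python3 -m handwheel '[[0,0.004,0,0,0,0,0],[0,0.004,0,0,0,0,0],[0,0.004,0,0,0,0,0],[0,0.004,0,0,0,0,0],[0,0.004,0,0,0,0,0],[0,0.004,0,0,0,0,0]]' | egrep 'posi|ft_'
python3 -m handwheel '[[0,0.004,0,0,0,0,0],[0,0.004,0,0,0,0,0],[0,0.004,0,0,0,0,0],[0,0.003,0,0,0,0,0],[0,0,0,0,0,0,0],[0,0,0,0,0,0,0]]' | egrep 'posi|ft_'
python3 look.py w6
python3 - <<'E'
import sys;sys.argv=['','w6']
exec(open('sl.py').read())
blue=(hsv[...,0]>100)&(hsv[...,0]<125)&(hsv[...,1]>120)&(abs(Z-.133)<.004)&(abs(sy)<.12)
q=np.c_[sx[blue],sy[blue]]*1000
print('rack',cv2.minAreaRect(q.astype(np.float32)))
for lo in (-60,-30,0,30,60):
    k=abs(q[:,0]-lo)<6; 
    if k.any(): print(lo,q[k,1].min().round(1),q[k,1].max().round(1))
E
```

```text
position: [0.5716, 0.0097, 0.1485]
ft_force: [-1.1, 0.5, -1.4]
position: [0.5704, 0.0342, 0.1485]
ft_force: [-0.2, -3.0, 0.4]
position: [0.5696, 0.0497, 0.1485]
ft_force: [0.6, -1.3, -1.4]
t 11.95 p [0.5696 0.0497 0.1485] yaw_y 2.92 tilt [ 0.001  0.    -1.   ] q [-0.68  0.23  0.63  1.77 -0.15  1.19  0.04]
rack ((3.7721176147460938, 39.530216217041016), (136.87530517578125, 68.841796875), 0.6812939047813416)
-60 4.6 73.0
-30 5.0 73.3
0 5.1 73.9
30 5.5 74.0
60 6.0 74.7
```

View pics/w6.png

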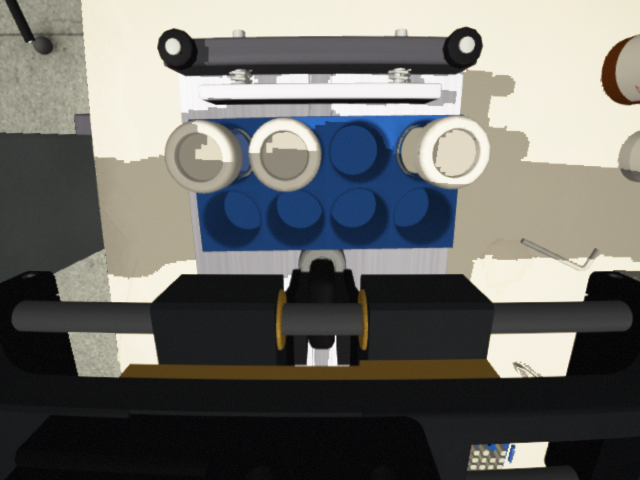

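The rack is squarer now (0.7°), three vials are standing, and the jaw plate is at row ~95 with a small gap left. I'll advance slowly while watching force.

```bash
python3 - <<'E'
import sys;sys.argv=['','w6']
exec(open('sl.py').read())
for v in range(84,122,2): print(v,sy[v,270].round(4),Z[v,270].round(4),im[v,270],sy[v,400].round(4),Z[v,400].round(4),im[v,400])
E
python3 -m handwheel '[[0,0.002,0,0,0,0,0],[0,0.002,0,0,0,0,0],[0,0.002,0,0,0,0,0],[0,0,0,0,0,0,0],[0,0,0,0,0,0,0]]' | egrep 'posi|ft_'
python3 -m handwheel '[[0,0.001,0,0,0,0,0],[0,0.001,0,0,0,0,0],[0,0,0,0,0,0,0],[0,0,0,0,0,0,0]]' | egrep 'posi|ft_'
```

```text
84 0.0605 0.3109 [220 220 222] 0.0919 0.1132 [237 236 238]
86 0.0911 0.1126 [246 245 247] 0.091 0.1124 [244 244 245]
88 0.0898 0.1143 [246 246 248] 0.09 0.1126 [244 243 245]
90 0.089 0.1132 [247 246 248] 0.0889 0.1132 [244 244 245]
92 0.0878 0.1142 [247 246 248] 0.0878 0.1136 [244 244 246]
94 0.087 0.1131 [245 245 246] 0.0868 0.1131 [244 243 245]
96 0.086 0.1126 [242 242 243] 0.0859 0.1125 [237 237 239]
98 0.0849 0.1128 [180 180 182] 0.0848 0.1127 [125 127 128]
100 0.0842 0.1103 [20 20 22] 0.0844 0.1079 [13 14 13]
102 0.0841 0.1018 [14 17 15] 0.0845 0.0975 [39 38 40]
104 0.0841 0.0914 [123 122 124] 0.0845 0.0864 [241 240 243]
106 0.0836 0.0853 [174 173 175] 0.0833 0.0867 [245 244 246]
108 0.0824 0.0856 [173 172 176] 0.0822 0.0859 [244 244 246]
110 0.0813 0.0848 [175 174 177] 0.0811 0.0857 [245 244 246]
112 0.0801 0.0851 [176 174 177] 0.0798 0.086 [245 244 246]
114 0.0788 0.0865 [176 175 179] 0.0787 0.085 [235 232 234]
116 0.0776 0.086 [170 169 172] 0.074 0.1317 [179 109  66]
118 0.0731 0.1327 [109  64  37] 0.073 0.132 [185 105  46]
120 0.0698 0.1692 [137 134 131] 0.072 0.1332 [183 104  48]
position: [0.5693, 0.0553, 0.1485]
ft_force: [-0.1, -2.6, -0.3]
position: [0.5693, 0.0572, 0.1485]
ft_force: [-0.5, -3.8, 0.4]
```

```bash
cat > f.py <<'E'
from bench import ctrl
import numpy as np
s=ctrl.get_state();print(s['time'],s['position'].round(4),np.round(s['ft_force'],1))
E
for k in 1; do python3 -m handwheel '[[0,0.001,0,0,0,0,0],[0,0,0,0,0,0,0],[0,0,0,0,0,0,0]]' | egrep 'posi|ft_'
python3 -m handwheel '[[0,0.001,0,0,0,0,0],[0,0,0,0,0,0,0],[0,0,0,0,0,0,0]]' | egrep 'posi|ft_'
python3 -m handwheel '[[0,0.001,0,0,0,0,0],[0,0,0,0,0,0,0],[0,0,0,0,0,0,0]]' | egrep 'posi|ft_'; done
python3 look.py w7
cat > jw.py <<'E'
exec(open('sl.py').read())
blue=(hsv[...,0]>100)&(hsv[...,0]<125)&(hsv[...,1]>120)&(abs(Z-.133)<.004)&(abs(sy)<.13)
q=np.c_[sx[blue],sy[blue]]*1000
print('rack',cv2.minAreaRect(q.astype(np.float32)))
for lo in (-55,-30,0,30,55):
    k=abs(q[:,0]-lo)<6; print(lo,q[k,1].min().round(1),q[k,1].max().round(1),end='; ')
# jaw plate top: bright, z ~ .111-.114
m=(abs(Z-.1125)<.004)&(hsv[...,2]>225)&(hsv[...,1]<30)&(sy>.07)&(sy<.11)&(abs(sx)<.062)
print('\nplate',m.sum())
for lo in (-50,-25,0,25,50):
    k=m&(abs(sx*1000-lo)<8); 
    if k.any(): print(lo,(np.percentile(sy[k],[2,50,98])*1000).round(1),end='; ')
E
python3 jw.py w7;echo; python3 jw.py w6
```

```text
position: [0.5692, 0.0582, 0.1485]
ft_force: [-0.1, -3.4, 0.3]
position: [0.5691, 0.0587, 0.1485]
ft_force: [0.2, -4.3, -0.6]
position: [0.569, 0.0593, 0.1485]
ft_force: [-0.5, -5.4, 0.6]
t 14.25 p [0.569  0.0593 0.1485] yaw_y 2.88 tilt [-0.001 -0.    -1.   ] q [-0.7   0.23  0.63  1.77 -0.14  1.19  0.02]
rack ((3.8576812744140625, 48.71959686279297), (137.04348754882812, 69.12773895263672), 0.06806069612503052)
-55 14.2 82.7; -30 14.1 82.9; 0 14.5 83.2; 30 14.2 83.2; 55 14.8 83.3; 
plate 2857
-50 [86.3 89.6 92.3]; -25 [86.2 89.3 92.5]; 0 [86.  89.2 92.3]; 25 [86.  89.1 92.3]; 50 [86.1 89.2 92.4]; 
rack ((3.7721176147460938, 39.530216217041016), (136.87530517578125, 68.841796875), 0.6812939047813416)
-55 4.6 73.0; -30 5.0 73.3; 0 5.1 73.9; 30 5.5 74.0; 55 6.0 74.2; 
plate 3022
-50 [85.6 88.8 92. ]; -25 [85.3 88.5 92. ]; 0 [85.7 88.8 92. ]; 25 [85.7 89.  92.5]; 50 [85.9 88.9 92.1];
```

```bash
python3 -m handwheel '[[0,0.001,0,0,0,0,0],[0,0.0005,0,0,0,0,0],[0,0,0,0,0,0,0],[0,0,0,0,0,0,0]]' | egrep 'posi|ft_'
python3 -m handwheel '[[0,0.001,0,0,0,0,0],[0,0,0,0,0,0,0],[0,0,0,0,0,0,0]]' | egrep 'posi|ft_'
python3 -m handwheel '[[0,0.001,0,0,0,0,0],[0,0,0,0,0,0,0],[0,0,0,0,0,0,0]]' | egrep 'posi|ft_'; python3 look.py w8; python3 jw.py w8
```

```text
position: [0.5688, 0.06, 0.1485]
ft_force: [-1.0, -7.2, 2.2]
position: [0.5688, 0.0606, 0.1485]
ft_force: [-1.4, -7.1, 1.1]
position: [0.5688, 0.061, 0.1485]
ft_force: [-0.5, -7.9, 0.9]
t 15.55 p [0.5688 0.0611 0.1485] yaw_y 2.83 tilt [-0.003 -0.001 -1.   ] q [-0.7   0.23  0.63  1.77 -0.14  1.19  0.01]
rack ((3.7452774047851562, 49.99610137939453), (69.0707015991211, 136.762451171875), 89.94634246826172)
-55 15.8 84.5; -30 15.9 84.6; 0 15.6 84.4; 30 16.2 84.3; 55 16.1 84.4; 
plate 3011
-50 [87.4 90.4 93.4]; -25 [87.3 90.4 93.7]; 0 [87.1 90.3 94.4]; 25 [87.1 90.2 93.9]; 50 [87.1 90.3 93.9];
```

```bash
python3 -m handwheel '[[0,0.001,0,0,0,0,0],[0,0.001,0,0,0,0,0],[0,0.001,0,0,0,0,0],[0,0,0,0,0,0,0],[0,0,0,0,0,0,0]]' | egrep 'posi|ft_'; python3 look.py w9; python3 jw.py w9
```

```text
position: [0.5687, 0.0625, 0.1486]
ft_force: [-0.6, -10.2, 2.2]
t 16.23 p [0.5686 0.0625 0.1485] yaw_y 2.77 tilt [-0.005 -0.001 -1.   ] q [-0.7   0.23  0.63  1.76 -0.14  1.19  0.01]
rack ((3.63055419921875, 51.40605163574219), (136.8355255126953, 69.06087493896484), 0.17325404286384583)
-55 16.8 85.5; -30 17.0 85.7; 0 17.0 85.9; 30 17.0 85.7; 55 17.3 85.9; 
plate 2988
-50 [88.1 91.6 94.9]; -25 [88.2 91.4 94.6]; 0 [88.6 91.7 94.9]; 25 [88.5 91.6 94.7]; 50 [88.5 91.6 94.8];
```

```bash
python3 -m handwheel '[[0,0,0,0.002,0,0,0],[0,0,0,0.002,0,0,0],[0,0,0,0.002,0,0,0],[0,0,0,0.0015,0,0,0],[0,0,0,0,0,0,0],[0,0,0,0,0,0,0]]' 60 | egrep 'posi|ft_|grip|rot'; python3 look.py w10; python3 jw.py w10
```

```text
position: [0.569, 0.0624, 0.1433]
tool_rot: [2.165, 2.272, -0.004]
ft_force: [-4.8, -11.1, 14.9]
grip_width: 0.133
grip_force: 60.0
t 17.02 p [0.569  0.0625 0.1433] yaw_y 2.76 tilt [-0.004  0.    -1.   ] q [-0.7   0.24  0.63  1.77 -0.14  1.18  0.01]
rack ((3.6808090209960938, 51.43391036987305), (137.0592803955078, 69.01313781738281), 0.10741589963436127)
-55 16.8 85.6; -30 17.2 85.8; 0 17.0 85.9; 30 17.4 85.8; 55 17.4 85.8; 
plate 3091
-50 [88.8 91.9 94.8]; -25 [88.3 91.5 94.9]; 0 [88.2 91.6 94.8]; 25 [88.5 91.6 95.2]; 50 [88.5 91.6 95.1];
```

```bash
python3 -m handwheel '[[0,0,0,0.0015,0,0,0],[0,0,0,0.0015,0,0,0],[0,0,0,0,0,0,0],[0,0,0,0,0,0,0]]' | egrep 'posi|ft_'
python3 -m handwheel '[[0,0,0,0,0,0,-6],[0,0,0,0,0,0,-6],[0,0,0,0,0,0,-6],[0,0,0,0,0,0,-6],[0,0,0,0,0,0,-6],[0,0,0,0,0,0,0]]' | egrep 'posi|ft_|rot|width'; python3 look.py w11
```

```text
position: [0.5691, 0.0624, 0.1407]
ft_force: [-5.4, -11.6, 16.1]
position: [0.5705, 0.0625, 0.1412]
tool_rot: [1.502, 2.754, -0.002]
ft_force: [-3.4, -10.4, 15.4]
grip_width: 0.13
t 18.32 p [0.5705 0.0625 0.1411] yaw_y 32.75 tilt [-0.005  0.001 -1.   ] q [-0.64  0.23  0.56  1.77 -0.13  1.17  0.52]
```

```bash
python3 -m handwheel '[[0,0,0,0,0,0,-6],[0,0,0,0,0,0,-6],[0,0,0,0,0,0,-6],[0,0,0,0,0,0,-6],[0,0,0,0,0,0,-6],[0,0,0,0,0,0,-6],[0,0,0,0,0,0,-6],[0,0,0,0,0,0,-6],[0,0,0,0,0,0,-6],[0,0,0,0,0,0,-6],[0,0,0,0,0,0,0],[0,0,0,0,0,0,0]]' | egrep 'posi|ft_|rot|width'; python3 look.py w12; python3 jw.py w12
```

```text
position: [0.5707, 0.0624, 0.1413]
tool_rot: [-0.075, 3.137, -0.006]
ft_force: [-2.0, -10.3, 15.6]
grip_width: 0.135
t 19.88 p [0.5707 0.0625 0.1414] yaw_y 92.75 tilt [-0.004 -0.004 -1.   ] q [-0.54  0.22  0.43  1.77 -0.09  1.17  1.54]
rack ((-28.93112564086914, 51.5439453125), (71.96733856201172, 69.71997833251953), 0.029564926400780678)
-55 16.7 84.8; -30 16.7 75.5; 0 17.0 61.5; Traceback (most recent call last):
  File "jw.py", line 6, in <module>
    k=abs(q[:,0]-lo)<6; print(lo,q[k,1].min().round(1),q[k,1].max().round(1),end='; ')
                                 ~~~~~~~~~~^^
    return umr_minimum(a, axis, None, out, keepdims, initial, where)
ValueError: zero-size array to reduction operation minimum which has no identity
```

View pics/w12.png

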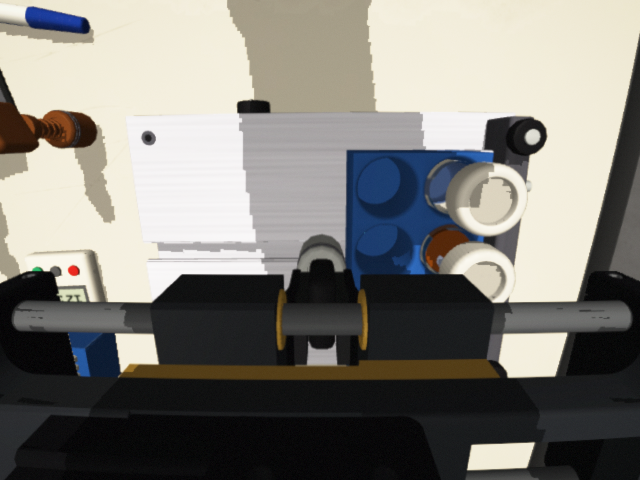

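The clamp is turned crosswise, with the rack and vials standing. Now I let it spring up under the lips.

```bash
python3 -m handwheel '[[0,0,0,-0.002,0,0,0],[0,0,0,-0.002,0,0,0],[0,0,0,-0.0015,0,0,0],[0,0,0,0,0,0,0],[0,0,0,0,0,0,0]]' | egrep 'posi|ft_'
python3 -m handwheel '[[0,0,0,-0.001,0,0,0],[0,0,0,0,0,0,0],[0,0,0,0,0,0,0]]' | egrep 'posi|ft_'
python3 -m handwheel '[[0,0,0,-0.0008,0,0,0],[0,0,0,0,0,0,0],[0,0,0,0,0,0,0]]' | egrep 'posi|ft_'
```

```text
position: [0.5704, 0.0624, 0.1444]
ft_force: [3.0, -9.9, 2.1]
position: [0.5703, 0.0625, 0.1444]
ft_force: [5.0, -10.1, -2.7]
position: [0.5703, 0.0625, 0.1445]
ft_force: [5.6, -9.9, -5.9]
```

```bash
python3 -m handwheel '[[0,0,-0.001,0.001,0,0,0],[0,0,-0.001,0,0,0,0],[0,0,0,0,0,0,0],[0,0,0,0,0,0,0]]' | egrep 'posi|ft_'
python3 -m handwheel '[[0,0.001,-0.001,0,0,0,0],[0,0,0,0,0,0,0],[0,0,0,0,0,0,0]]' | egrep 'posi|ft_'
```

```text
position: [0.5704, 0.0621, 0.1444]
ft_force: [3.5, -7.4, -1.2]
position: [0.5701, 0.062, 0.1444]
ft_force: [6.1, -6.4, -3.0]
```

```bash
python3 -m handwheel '[[0,-0.001,-0.001,0,0,0,0],[0,-0.001,-0.001,0.0005,0,0,0],[0,-0.001,0,0,0,0,0],[0,0,0,0,0,0,0],[0,0,0,0,0,0,0]]' | egrep 'posi|ft_'
python3 -m handwheel '[[0,0,-0.001,0,0,0,0],[0,0,-0.001,0,0,0,0],[0,0,0,0,0,0,0],[0,0,0,0,0,0,0]]' | egrep 'posi|ft_'
```

```text
position: [0.5708, 0.0617, 0.1444]
ft_force: [-1.1, -4.6, 4.6]
position: [0.5709, 0.0614, 0.1444]
ft_force: [-0.8, -2.1, 5.1]
```

```bash
python3 -m handwheel '[[0.03,0,0,-0.001,0,0,0],[0.03,0,0,0,0,0,0],[0.03,0,0,0,0,0,0],[0.03,0,0,0,0,0,0]]' | egrep 'posi|ft_|grip'
python3 -m handwheel '[[0.03,0,0,-0.02,0,0,0],[0.03,0,0,-0.03,0,0,0],[0.03,0,0,-0.04,0,0,0],[0.03,0,0,-0.05,0,0,0],[0.03,0,-0.05,0,0,0,0],[0.03,0,-0.05,0,0,0,0],[0.03,-0.04,0,0,0,0,0],[0.03,0,0,0,0,0,0],[0.03,0,0,0,0,0,0]]' | egrep 'posi|ft_|grip'
python3 look.py w13
python3 - <<'E'
import sys;sys.argv=['','w13']
exec(open('sl.py').read())
k=(abs(sx)<.03)&(abs(sy)<.04)&(Z>.165)&(Z<.183)&(hsv[...,2]<110)
print('wing',k.sum(),np.median(Z[k]),cv2.minAreaRect((np.c_[sx[k],sy[k]]*1000).astype(np.float32)))
E
python3 jw.py w13
```

```text
position: [0.571, 0.06, 0.1446]
ft_force: [0.1, 0.6, 0.1]
grip_width: 0.342
grip_force: 0.0
position: [0.6157, -0.0378, 0.2843]
ft_force: [-0.5, -0.3, -0.7]
grip_width: 0.342
grip_force: 0.0
t 24.93 p [ 0.6156 -0.0378  0.2847] yaw_y 92.94 tilt [ 0.001  0.    -1.   ] q [-0.41  0.24  0.52  1.46 -0.12  1.47  1.74]
wing 671 0.17348874726476649 ((2.833040237426758, -0.5086588859558105), (12.0616455078125, 34.05619430541992), 88.75100708007812)
rack ((3.5782623291015625, 51.28539276123047), (136.44102478027344, 70.5415267944336), 0.017018122598528862)
-55 16.3 70.4; -30 16.6 85.2; 0 21.0 85.4; 30 16.3 86.6; 55 16.0 56.6; 
plate 0
```

View pics/w13.png

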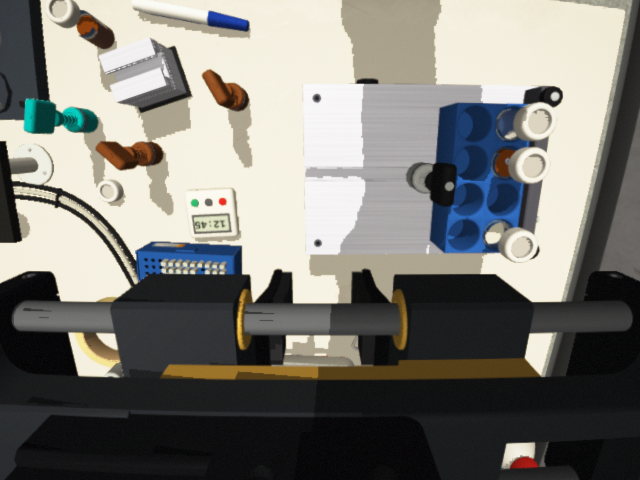

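The clamp stands crosswise at (440,185), the rack is against the jaw, and the bystanders are in place. I'll check the clamp's lateral offset against the slot in this same picture.

Run:
```python
import sys;sys.argv=['','w13']
exec(open('sl.py').read())
for y in (-.11,-.1,-.09,-.08,-.07,-.06,-.05):
    k=(abs(sy-y)<.003)&(abs(sx)<.015)&(Z<.081)&(d>0); print(y,np.percentile(sx[k],[1,99]).round(4),end='; ')
print()
for lo,hi in ((.09,.1),(.1,.11),(.11,.117),(.117,.123)):
    k=(abs(sx)<.03)&(sy<0.02)&(sy>-.03)&(Z>lo)&(Z<hi)&(hsv[...,1]<80); print(lo,k.sum(),'sx',sx[k].min().round(4),sx[k].max().round(4),'sy',np.percentile(sy[k],[1,99]).round(4))
k=(abs(sx)<.03)&(abs(sy)<.04)&(Z>.168)&(Z<.179)&(hsv[...,2]<110)
print('wing',np.c_[sx[k],sy[k]].min(0),np.c_[sx[k],sy[k]].max(0))
```

```text
-0.11 [-0.004  0.007]; -0.1 [-0.004   0.0069]; -0.09 [-0.0039  0.007 ]; -0.08 [-0.0039  0.007 ]; -0.07 [-0.0029  0.007 ]; -0.06 [-0.0028  0.007 ]; -0.05 [-0.0039  0.007 ]; 
0.09 65 sx -0.0116 0.0138 sy [-0.0135 -0.0012]
0.1 58 sx -0.0115 0.0175 sy [-0.0136 -0.0017]
0.11 376 sx -0.0118 0.0174 sy [-0.0133  0.0043]
0.117 27 sx -0.0038 0.0117 sy [-0.0063  0.0003]
wing [-0.01414358 -0.00647883] [0.01980697 0.00572532]
```

In this view the slot centre is +1.5 mm and the clamp axis +2.8 mm, so the offset is about 1.3 mm. The clamp is upright, its top is at 0.1735 (origin about 0.0735), and the rack has kept its position, so the jaw is in by about 2.8 mm. Handing in.

```bash
python3 -c "
from bench import ctrl
print(ctrl.close_job())"
```

```text
the job is handed in; nothing more can be done
None
```

I locked the clamp crosswise under the slot lips and handed the job in at about 25 s. It holds the rack square, with the jaw in by an estimated 2.8 mm, but the interface gave no verdict.

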